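# Shut and bolt the matches box

## Task

Lock the lighter and matches away: press the wooden box's lid down at its front edge until the spring catch clicks and holds it shut, flush with the deck beside it. Then slide the brass barrel bolt fully across through the keeper on the lid, and turn its handle with the black ball fully down into the notch towards the front of the box. Let go, and leave the things round the box where they stand.

Things in the scene. Friction and masses are not known exactly. Their poses are not given: they have to be found in the camera images.
- lockbox: Light wooden box 170 (x) x 260 (y) x 90 mm high, fixed to the worktop. Origin: centre of its underside; x points to the hinge side (away from the robot at yaw 0), y along the bolt to the deck's side, z up. Front wall: -x side. The top (z = 90 mm) is a fixed deck at y = 30 to 130 mm and a hinged lid at y = -130 to 26 mm.
- lid_catch (a point): Round nose of the sprung steel catch, 26 mm wide, that stands in front of the middle of the lid's front edge, from the front wall out to 18 mm in front of it and up to 98 mm high. It springs over the lid's lip by itself; keep fingers off it.
- lid (a joint): Hinge of the darker wooden lid (170 mm hinge to front edge, 8 mm thick), rad: 0 = shut, flush with the deck; positive = front edge raised. Friction holds it where left, but a weak spring lifts it when nearly shut. It meets the catch at 0.08 rad; 10 to 18 N on the pad pushes it past; press on to its stop at 0, where it stays (within 0.02) when let go. Not clicked, it rises again.
- lid_pad (a point): Top of the round black press pad (28 mm across) on the lid, 145 mm from the hinge, 25 mm from the front edge, in the middle of the lid's width. Turns with the lid: z is normal to the lid.
- lid_hinge (a point): Middle of the lid's hinge line, which runs along the box's y; axes as the box. When the lid is shut the pad lies 145 mm in -x and 5.5 mm above it.
- bolt (a joint): Travel of the brass bolt (rod 10 mm thick) along the box's -y, from the deck through the steel keeper on the lid, m: 0 = fully drawn back, 0.035 = fully across, at its stop. Sliding friction 2 N. It can pass the keeper only when the lid is clicked shut.
- bolt_handle (a joint): Turn of the bolt's handle about the rod, rad: 0 = upright (slot walls keep it so, within 0.35 rad, until the bolt is within 4 mm of fully across), growing as it turns over to the box's -x; 1.45 = fully down in the notch, nearly level. It stays where it is left (friction 0.04 N m).
- bolt_knob (a point): Centre of the black ball (18 mm diameter) at the end of the bolt's handle; its stem is 8 mm thick. The ball's centre is 45 mm from the rod's axis; axes turn with the handle: z along the stem. Slot walls beside the stem reach 12 mm above the rod's axis. The deck is 14 mm below the axis.
- bolt_notch (a point): Point on the rod's axis at the notch (14 mm wide, in the slot's near wall), where the handle's foot stands when the bolt is fully across; axes as the box.
- mug_1: White dotted mug, 93 mm high, at the right; leave alone. Origin: underside centre.
- onion_1: Red onion, 80 mm, at the back; leave alone. Origin: underside.
- mill_1: Brown wooden pepper mill, 170 mm high, at the back; leave alone. Origin: underside centre.
- tin_1: Food tin, 57 mm across, 72 mm high, at the back; leave alone. Origin: underside centre.
- spice_jar: Glass spice jar with black cap, 52 mm across, 91 mm high, at the right; leave alone. Origin: underside centre.

How it is judged:
On the way, in this order (a step that is already met when the one before it is completed fails the run):
1. the lid is clicked shut and stays so with nothing pressing on it (value of joint lid below 0.03 rad and contact force between the fingers and lid below 0.3 N), for 0.2 s.
2. the bolt is fully across, through the keeper of the shut lid (value of joint bolt above 0.03 m and value of joint lid below 0.03 rad), for 0.05 s.
At the end, for the whole second after the job is handed in: The lid is shut (under 0.03 rad), the bolt is across (over 30 of its 35 mm) and its handle is down in the notch (over 1.1 of 1.45 rad) and at rest (all of step 2 and value of joint bolt_handle above 1.1 rad and velocity of joint bolt_handle between -0.05 and 0.05 rad/s); the robot touches nothing.
It fails at once if a thing standing round the box is shifted by more than 3 cm (distance of any of mug_1, onion_1, mill_1, tin_1, spice_jar from where it was at the start of the episode above 0.03 m).
It also fails if it takes over 51 s, if anything falls off the work surface, if the arm or the gripper's body presses on something with over 40 N, if the wrist force passes 120 N, or if a joint passes its speed limit or range.

## Robot

A 6-joint arm with a two-finger parallel gripper is mounted at the origin on a cart in front of the work surface, level with it; the furniture and walls round the work are solid. World frame = base frame: x ahead of the robot, y to its left, z up, the work surface at z = 0. Lengths are in m, angles in rad, forces in N, time in s.
With the tool pointing down it reaches from about 0.3 to 0.775 m from the base axis. Payload 14.6 kg.
Tool frame: the origin (TCP) lies at the very end of the fingers, on their centre line; the grasp point (between the pads) lies 19 mm behind it; z points along the fingers, y is the line along which they close (so a half turn about z gives the same grasp; the last joint's range is limited). The gripper opens to 94 mm and grips with 3 to 60 N. Pads are 16 mm wide; open, the fingers measure 119 mm over their backs; the gripper's body (75 mm by 177 mm) begins 78 mm behind the grasp point.
Start: joints at [1.052, 0.3, 1.521, -0, 1.321, -0.067], TCP at [0.24, 0.495, 0.205] pointing down, gripper open.
Joint ranges: [-3.03, 3.03], [-0.79, 2.21], [0.23, 2.52], [-1.04, 4.18], [0, 3.07], [-2.55, 2.55]. Speed limits (rad/s): [2.22, 2.22, 2.57, 3.14, 3.14, 3.14].

## Interface

Orientations are given as a unit quaternion [x, y, z, w].
In Python, from station import ctrl, optics gives the robot as it stands.
- The arm moves only by the tool jog_arm, never from a script. Its argument "plan" is one flat list of numbers, 7 for each row, row after row: the shift along the tool's x, y, z scaled (see below), then the turn, a rotation vector about the tool's x, y, z scaled (see below), then the opening, from -1 (shut) to 1 (fully open). A call has 1 to 10 rows; each row shifts and turns the commanded pose from where the row before left it, along the tool's axes as they then stand; what a row does not reach is not made up. The controller multiplies each number of a shift by 0.12 m and each number of a turn by 180 degrees. A row lasts 1/8 s, in which the tool goes at most 62.5 mm and 10.7 degrees, less where a joint would pass 70% of its speed; a pose out of reach is approached as far as the arm can. A call with a number of a shift or a turn outside -1 to 1 is refused whole. A call with a gripper value outside its range is refused whole. The fingers move at their own pace and stop on an object; "grip_force" is the grip in N (left out, the last holds). Time passes only in rows, so rows that do not move let the fingers close. It gives the time, the measured TCP pose, the force, the opening and the grip force at its end, in the units of the state.
- ctrl.get_state(): the state, without advancing time (a new reading comes with each control period).
- optics.read_camera(name): name is "side" or "top" or "wrist"; returns the picture (384x512x3 uint8, red, green, blue); there is no depth.
- optics.camera_params(name): a dict with "fx", "fy", "cx", "cy" (pixels), "rvec" (rotation vector, rad) and "tvec" (3), from world to camera coordinates, as OpenCV has them; the wrist camera has in their place "mount" (4x4, takes a point from camera to tool coordinates, whose origin is the TCP and whose axes are the flange's). Camera axes: x right, y down, z forward; pixel columns grow to the right and rows downward; lengths in m; the calibration is good to about 2 mm. A picture is of the moment at which its call begins: read the wrist's pose just before it. camera_params takes no time and is no camera call.
- ctrl.finish_job(): hands the job in; it is judged then, once.
The state is a dict: "time_s": time; "joints": joint angles; "qd": joint speeds; "joint_efforts": joint torques, N m; "position": TCP position; "ee_rot": TCP orientation; "ft_force": force on the tool from outside, world axes, zero at the start; "torque": the same for the moment, N m; "width": finger opening in m; "grasp_force": force on a finger pad.
Only numpy, scipy, OpenCV 4.12 (cv2) and the standard library are available. Lean on these libraries where they do the work, as an engineer would, in place of code of your own. Each camera call takes 0.05 s, during which the arm holds its last target. There are 200 camera calls.

## Working session

There is one attempt and no reset: what is moved stays moved. The work goes in short steps, Python scripts to look and compute and a tool call to move; the robot and the scene stay as the last step left them, time stands still between calls to the robot, and variables do not carry over. Pictures are saved under pics/ and viewed, at most 10 in all, crops included, and the job is handed in when it is done.

Besides the shell and the picture viewer there is one more tool, called after ">>>" by a JSON object that holds its "name" and its "arguments". jog_arm: Moves the arm, as the interface text tells. Its arguments: {"type":"object","properties":{"plan":{"type":"array"},"grip_force":{"type":"number"}},"required":["plan"]}

```bash
mkdir -p pics; python3 - <<'E'
from station import ctrl, optics
import cv2,numpy as np
s=ctrl.get_state(); print(s)
for n in("top","side"):
    im=optics.read_camera(n); cv2.imwrite(f"pics/{n}0.png",cv2.resize(im[:,:,::-1],(800,600),interpolation=cv2.INTER_CUBIC))
    cv2.imwrite(f"pics/{n}0_raw.png",im[:,:,::-1])
for n in("top","side","wrist"): print(n,optics.camera_params(n))
E
```

```text
{'time_s': 0.0, 'joints': array([ 1.05239161e+00,  3.00452550e-01,  1.52161955e+00, -1.61191634e-05,
        1.32070794e+00, -6.66008477e-02]), 'qd': array([-1.61329805e-04, -2.74981192e-04,  2.09245704e-05,  4.88068609e-04,
        2.47433667e-04,  6.77025345e-04]), 'joint_efforts': array([ 1.50353237e-03, -5.31818891e+01, -3.52721822e+01,  7.08759623e-02,
        2.45482719e-02, -1.26938030e-04]), 'position': array([0.2399911 , 0.49456519, 0.20488024]), 'ee_rot': array([ 2.23983482e-01,  9.74592760e-01, -5.70729889e-04, -1.63715868e-04]), 'ft_force': array([ 0.35030075, -0.61896355,  0.07661727]), 'torque': array([-0.05688957,  0.05436469, -0.00112239]), 'grasp_force': 0.0, 'width': 0.09438174102911877}
top {'fx': 410.11555713923, 'fy': 410.11555713923, 'cx': 253.09378691630621, 'cy': 185.6989894597827, 'rvec': array([ 2.1439305 , -2.20159688,  0.08776295]), 'tvec': array([-0.04458154,  0.64386114,  1.20049996])}
side {'fx': 429.06693754675956, 'fy': 429.06693754675956, 'cx': 256.6640774604595, 'cy': 198.3946183245516, 'rvec': array([ 0.00644806,  2.75983114, -1.44667943]), 'tvec': array([0.63431301, 0.12869581, 1.18818202])}
wrist {'fx': 269.19588938454206, 'fy': 269.19588938454206, 'cx': 251.6119187143872, 'cy': 190.8791430503573, 'mount': array([[-6.92479463e-05, -9.64228191e-01, -2.65073557e-01,
         7.67673477e-02],
       [ 9.99999974e-01, -8.85322302e-06, -2.29036114e-04,
        -7.58638269e-05],
       [ 2.18496323e-04, -2.65073566e-01,  9.64228167e-01,
        -1.79362225e-01],
       [ 0.00000000e+00,  0.00000000e+00,  0.00000000e+00,
         1.00000000e+00]])}
```

View pics/top0.png

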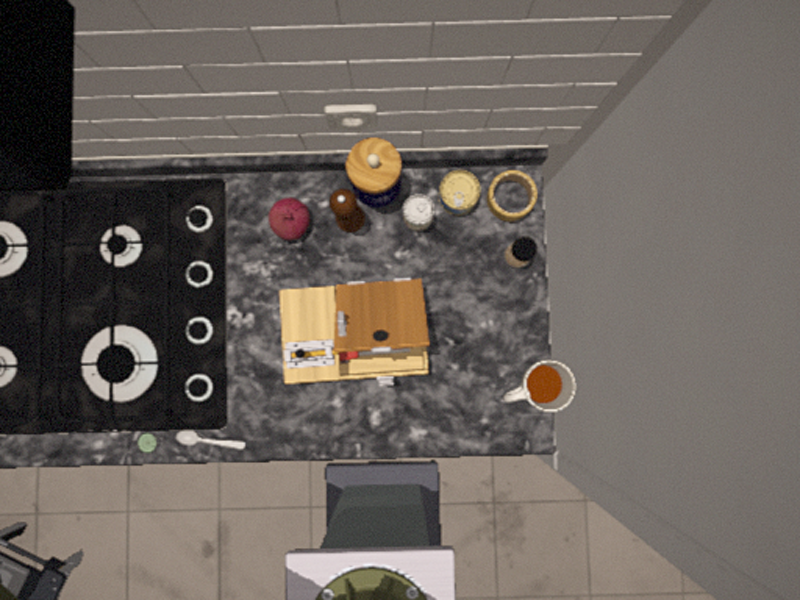

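View pics/side0.png

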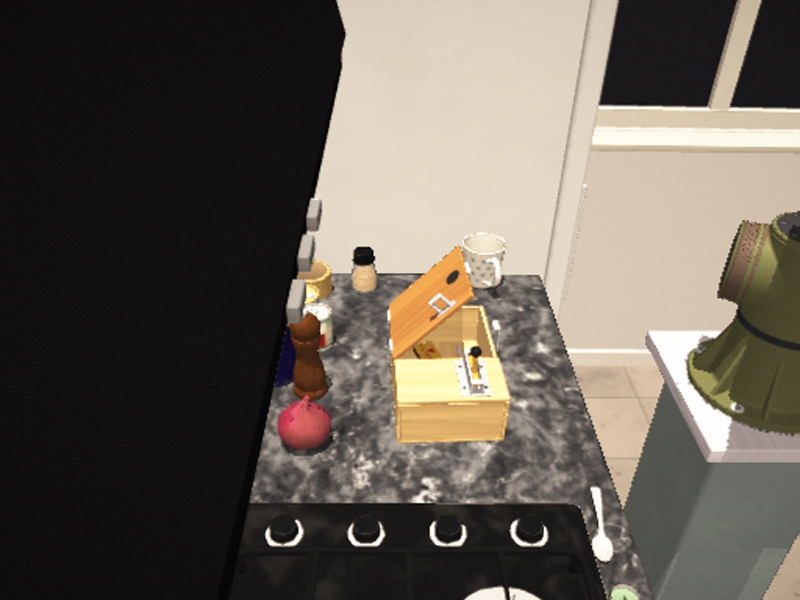

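Top view: deck at about (280–340, 288–382), pad (380,335), knob (300,353). Side view: lid raised, pad (453,277), knob (476,351). I'll crop both for precision.

```bash
python3 - <<'E'
import cv2,numpy as np
a=cv2.imread("pics/top0_raw.png")[172:252,172:282]; b=cv2.imread("pics/side0_raw.png")[150:290,235:335]
A=cv2.resize(a,(440,320),interpolation=cv2.INTER_CUBIC);B=cv2.resize(b,(400*9//10,504),interpolation=cv2.INTER_CUBIC)
c=np.zeros((600,800,3),np.uint8);c[:320,:440]=A;c[:504,440:]=B;cv2.imwrite("pics/crop.png",c)
E
```

```text
(no output)
```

View pics/crop.png

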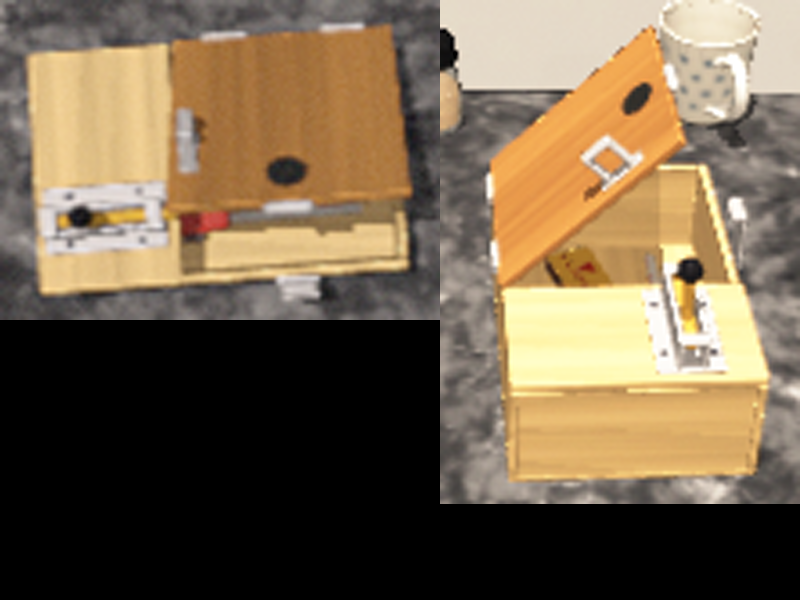

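Crop shows deck corners, pad (top crop 287,170; side crop 637,98), knob (80,216 / 690,270), and catch (300,288). Fit pose.

```bash
cat > h.py <<'E'
from station import ctrl, optics
import cv2,numpy as np
from scipy.optimize import least_squares
from scipy.spatial.transform import Rotation as R
def proj(n,P):
    c=optics.camera_params(n);K=np.array([[c['fx'],0,c['cx']],[0,c['fy'],c['cy']],[0,0,1]])
    return cv2.projectPoints(np.atleast_2d(P).astype(float),c['rvec'],c['tvec'],K,None)[0][:,0]
T=lambda u,v:(172+u/4-.4,172+v/4-.4)
S=lambda u,v:(235+(u-440)/3.6-.4,150+v/3.6-.4)
E
python3 - <<'E'
from h import *
def box(p,P): return np.c_[R.from_euler('z',p[2]).apply(P)[:,:2]+p[:2],np.array(P)[:,2]]
tp=[((.085,.13,.09),(27,55)),((-.085,.13,.09),(42,294)),((-.085,-.13,.09),(408,270)),((.085,.03,.09),(168,45))]
sp=[((.085,.13,.09),(511,388)),((-.085,.13,.09),(768,381)),((.085,.03,.09),(503,288)),((-.085,.03,.09),(745,285)),((.085,.13,0),(511,480)),((-.085,.13,0),(754,473))]
def lidp(a,x,y,z): # x dist from hinge
    return (.085-x*np.cos(a)+z*np.sin(a)*1, y, .09+x*np.sin(a)+z*np.cos(a))
lt=[((.145,-.052,.003),(287,170)),((.17,.026,0),(168,208)),((.17,-.13,0),(411,192))]
ls=[((.145,-.052,.003),(637,98)),((.17,.026,0),(685,145)),((.17,-.13,0),(655,28))]
def res(p):
    r=[]
    for n,pts,l,f in(("top",tp,lt,T),("side",sp,ls,S)):
        P=[a for a,b in pts]+[lidp(p[3],*a) for a,b in l]; U=[f(*b) for a,b in pts+l]
        r.append(proj(n,box(p,P))-np.array(U))
    return np.vstack(r).ravel()
s=least_squares(res,[.5,0,0,.6],loss='soft_l1');print(s.x,np.round(res(s.x).reshape(-1,2),1).tolist())
p=s.x
def tri(a,b):
    f=lambda X:np.r_[proj("top",X)[0]-T(*a),proj("side",X)[0]-S(*b)]
    q=least_squares(f,[.5,0,.1]);return q.x,q.cost
for n,a,b in(("pad",(287,170),(637,98)),("knob",(80,216),(690,270)),("catch",(300,283),(737,203))):
    X,c=tri(a,b);l=R.from_euler('z',-p[2]).apply(X-[p[0],p[1],0]);print(n,X.round(4),"local",l.round(4),c)
print(lidp(p[3],.145,-.052,.0055),box(p,[lidp(p[3],.145,-.052,.0055)]),box(p,[(-.06,-.052,.095)]))
E
```

```text
[0.56589782 0.01726473 0.04710163 0.78899583] [[-0.1, -0.3], [-0.4, -0.0], [0.3, -0.8], [-0.4, -0.4], [-0.1, 0.7], [-0.7, 1.1], [0.0, 0.6], [-0.2, -0.7], [0.7, -0.7], [-0.3, 0.0], [-0.7, -0.7], [-0.9, 1.2], [0.4, 1.0], [0.6, -0.5], [0.0, -2.1], [-0.4, -1.5]]
pad [ 0.5549 -0.0356  0.1932] local [-0.0135 -0.0523  0.1932] 0.007244102659594242
knob [0.5286 0.1052 0.1495] local [-0.0331  0.0896  0.1495] 0.010531191867792715
catch [ 0.4758 -0.0395  0.0998] local [-0.0926 -0.0524  0.0998] 0.7054678024352721
(np.float64(-0.013257895853490667), -0.052, np.float64(0.19677376036482266)) [[ 0.555103   -0.03530184  0.19677376]] [[ 0.50841274 -0.03750265  0.095     ]]
```

Fit is consistent (box at 0.566, 0.017, yaw 2.7°, lid about 0.78 rad; knob 45 mm above the rod's expected height). First move: rise, align tool y with the box's y, close fingers.

>>> {"name": "jog_arm", "arguments": {"plan": [0, 0, -0.2, 0, 0, -0.04, -1, 0, 0, -0.2, 0, 0, -0.04, -1, 0, 0, -0.2, 0, 0, -0.04, -1, 0, 0, -0.2, 0, 0, -0.039, -1, 0, 0, 0, 0, 0, 0, -1, 0, 0, 0, 0, 0, 0, -1]}}

```text
time_s: 0.85
position: [0.24, 0.4946, 0.3001]
ee_rot: [-0.023, 1.0, -0.001, -0.0]
ft_force: [0.8, -0.6, 0.3]
width: 0.0372
grasp_force: 0.0
```

```bash
cat >> h.py <<'E'
B=np.array([.5659,.0173,0]);YAW=.0471
def loc():
    s=ctrl.get_state();r=R.from_quat(s['ee_rot']);p=R.from_euler('z',-YAW).apply(s['position']-B)
    print("t",s['time_s'],"box-local",p.round(4),"tool axes in box",(R.from_euler('z',-YAW)*r).as_matrix().T.round(3).tolist(),"F",s['ft_force'].round(1),"w",round(s['width'],4),"g",s['grasp_force'])
    return r,s['position']
def shift(target,r=None): # box-local target -> tool units
    r,p=loc();w=R.from_euler('z',YAW).apply(target)+B
    print("shift units",(r.inv().apply(w-p)/.12).round(3))
E
python3 -c "
from h import *
shift([-.02,-.052,.27])"
```

```text
t 0.85 box-local [-0.3031  0.4921  0.3001] tool axes in box [[-1.0, 0.002, 0.001], [0.002, 1.0, -0.001], [-0.001, -0.001, -1.0]] F [ 0.8 -0.6  0.3] w 0.0372 g 0.0
shift units [-2.369 -4.529  0.255]
```

>>> {"name": "jog_arm", "arguments": {"plan": [-0.2, -0.38, 0, 0, 0, 0, -1, -0.2, -0.38, 0, 0, 0, 0, -1, -0.2, -0.38, 0, 0, 0, 0, -1, -0.2, -0.38, 0, 0, 0, 0, -1, -0.2, -0.38, 0, 0, 0, 0, -1, -0.2, -0.38, 0, 0, 0, 0, -1, -0.2, -0.38, 0, 0, 0, 0, -1, -0.2, -0.38, 0, 0, 0, 0, -1, -0.2, -0.38, 0, 0, 0, 0, -1, -0.2, -0.38, 0, 0, 0, 0, -1]}}

```text
time_s: 2.1
position: [0.5019, 0.0491, 0.3002]
ee_rot: [-0.023, 1.0, 0.0, -0.001]
ft_force: [-0.2, -0.2, 0.1]
width: 0.0003
grasp_force: 0.0
```

>>> {"name": "jog_arm", "arguments": {"plan": [-0.18, -0.36, 0.1, 0, 0, 0, -1, -0.18, -0.36, 0.1, 0, 0, 0, -1, 0, 0, 0, 0, 0, 0, -1]}}

```text
time_s: 2.48
position: [0.5489, -0.0357, 0.2744]
ee_rot: [-0.021, 1.0, 0.0, -0.002]
ft_force: [-0.1, 0.8, -0.4]
width: 0.0009
grasp_force: 0.0
```

```bash
python3 -c "
from h import *
shift([-.02,-.052,.23])"
```

```text
t 2.475 box-local [-0.0195 -0.0522  0.2744] tool axes in box [[-1.0, 0.005, 0.005], [0.005, 1.0, 0.001], [-0.005, 0.001, -1.0]] F [-0.1  0.8 -0.4] w 0.0009 g 0.0
shift units [0.003 0.001 0.37 ]
```

>>> {"name": "jog_arm", "arguments": {"plan": [0, 0, 0.31, 0, 0, 0, -1, 0, 0, 0.31, 0, 0, 0, -1, 0.04, 0, 0.1, 0, 0, 0, -1, 0.04, 0, 0.1, 0, 0, 0, -1, 0.055, 0, 0.1, 0, 0, 0, -1, 0.055, 0, 0.11, 0, 0, 0, -1, 0.04, 0, 0.11, 0, 0, 0, -1, 0.04, 0, 0.11, 0, 0, 0, -1, 0.03, 0, 0.1, 0, 0, 0, -1, 0, 0, 0, 0, 0, 0, -1]}}

```text
time_s: 3.72
position: [0.5124, -0.0352, 0.1145]
ee_rot: [-0.024, 1.0, 0.0, -0.001]
ft_force: [-0.1, -0.7, 0.3]
width: 0.0005
grasp_force: 0.1
```

```bash
python3 -c "
from h import *
shift([-.06,-.052,.0955])
cv2.imwrite('pics/s1.png',cv2.resize(optics.read_camera('side')[150:290,235:335,::-1],(400,560)))"
```

```text
t 3.725 box-local [-0.056  -0.0499  0.1145] tool axes in box [[-1.0, -0.001, 0.002], [-0.001, 1.0, 0.0], [-0.002, 0.0, -1.0]] F [-0.1 -0.7  0.3] w 0.0005 g 0.06915435864357278
shift units [ 0.033 -0.018  0.158]
```

View pics/s1.png

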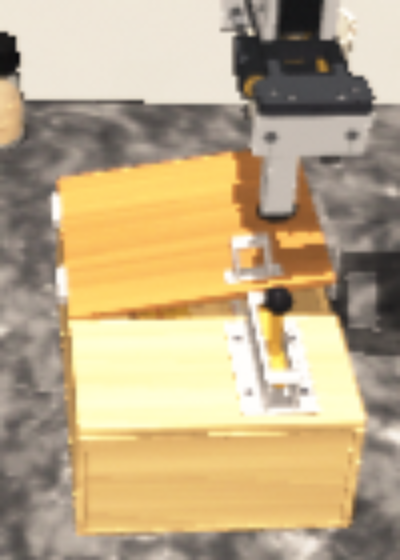

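The fingertips stand on the pad (275,215), with the lid lowered to about 0.13 rad. Press on.

>>> {"name": "jog_arm", "arguments": {"plan": [0.02, -0.015, 0.04, 0, 0, 0, -1, 0.01, 0, 0.04, 0, 0, 0, -1, 0, 0, 0.04, 0, 0, 0, -1, 0, 0, 0.04, 0, 0, 0, -1, 0, 0, 0, 0, 0, 0, -1]}}

```text
time_s: 4.4
position: [0.5091, -0.0372, 0.0959]
ee_rot: [-0.024, 1.0, -0.0, -0.0]
ft_force: [-0.4, 0.1, 0.7]
width: 0.0003
grasp_force: 0.0
```

```bash
python3 -c "
from h import *
shift([-.06,-.052,.0955])"
```

```text
t 4.4 box-local [-0.0593 -0.0518  0.0959] tool axes in box [[-1.0, -0.001, 0.001], [-0.001, 1.0, 0.0], [-0.001, 0.0, -1.0]] F [-0.4  0.1  0.7] w 0.0003 g 0.01890245240929289
shift units [ 0.006 -0.002  0.003]
```

>>> {"name": "jog_arm", "arguments": {"plan": [0, 0, 0.01, 0, 0, 0, -1, 0, 0, 0.01, 0, 0, 0, -1, 0, 0, 0, 0, 0, 0, -1]}}

```text
time_s: 4.78
position: [0.5093, -0.0372, 0.0937]
ee_rot: [-0.024, 1.0, 0.0, -0.0]
ft_force: [-1.0, -0.1, 1.8]
width: -0.0
grasp_force: 0.6
```

>>> {"name": "jog_arm", "arguments": {"plan": [0, 0, 0.015, 0, 0, 0, -1, 0, 0, 0, 0, 0, 0, -1]}}

```text
time_s: 5.03
position: [0.5094, -0.0371, 0.0918]
ee_rot: [-0.024, 1.0, 0.0, 0.0]
ft_force: [0.2, -0.9, -0.1]
width: 0.0004
grasp_force: 0.0
```

>>> {"name": "jog_arm", "arguments": {"plan": [0, 0, 0.015, 0, 0, 0, -1, 0, 0, 0, 0, 0, 0, -1]}}

```text
time_s: 5.28
position: [0.5095, -0.0371, 0.0903]
ee_rot: [-0.024, 1.0, 0.0, 0.0]
ft_force: [-0.0, -0.5, 2.7]
width: 0.0
grasp_force: 0.9
```

>>> {"name": "jog_arm", "arguments": {"plan": [0, 0, 0.015, 0, 0, 0, -1, 0, 0, 0, 0, 0, 0, -1]}}

```text
time_s: 5.52
position: [0.5097, -0.0372, 0.0899]
ee_rot: [-0.024, 1.0, -0.0, 0.001]
ft_force: [-7.3, 0.7, 19.9]
width: 0.0005
grasp_force: 10.1
```

```bash
python3 -c "
from h import *
loc()
a=optics.read_camera('side')[150:290,235:335,::-1]; b=optics.read_camera('wrist')[:,:,::-1]
c=np.zeros((560,800,3),np.uint8);c[:,:400]=cv2.resize(a,(400,560));c[:300,400:]=cv2.resize(b,(400,300));cv2.imwrite('pics/s2.png',c)"
```

```text
t 5.525 box-local [-0.0587 -0.0518  0.0899] tool axes in box [[-1.0, -0.001, -0.001], [-0.001, 1.0, -0.0], [0.001, -0.0, -1.0]] F [-7.3  0.7 19.9] w 0.0005 g 10.093358661979437
```

View pics/s2.png

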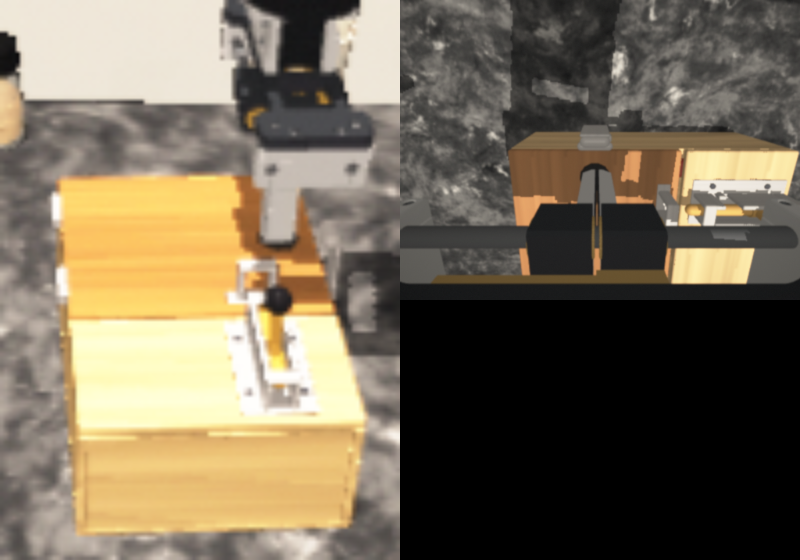

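The lid is level with the deck and the steel catch (595,137) is over its edge; 20 N with almost no travel means the stop. Lift off and check.

>>> {"name": "jog_arm", "arguments": {"plan": [0, 0, -0.1, 0, 0, 0, -1, 0, 0, -0.3, 0, 0, 0, 0, 0, 0, -0.4, 0, 0, 0, 0, 0, 0, 0, 0, 0, 0, 0, 0, 0, 0, 0, 0, 0, 0]}}

```text
time_s: 6.25
position: [0.5091, -0.0371, 0.1837]
ee_rot: [-0.024, 1.0, 0.0, -0.0]
ft_force: [0.3, 0.8, -0.1]
width: 0.0373
grasp_force: 0.0
```

```bash
python3 -c "
from h import *
shift([-.033,.0896,.185])
a=optics.read_camera('side')[150:290,235:335,::-1]; b=optics.read_camera('top')[172:252,172:282,::-1]
c=np.zeros((560,800,3),np.uint8);c[:,:360]=cv2.resize(a[:, :],(360,560));c[:320,360:]=cv2.resize(b,(440,320),interpolation=2);cv2.imwrite('pics/s3.png',c)"
```

```text
t 6.25 box-local [-0.0593 -0.0517  0.1837] tool axes in box [[-1.0, -0.001, 0.001], [-0.001, 1.0, 0.0], [-0.001, 0.0, -1.0]] F [ 0.3  0.8 -0.1] w 0.0373 g 0.0
shift units [-0.22   1.177 -0.011]
```

View pics/s3.png

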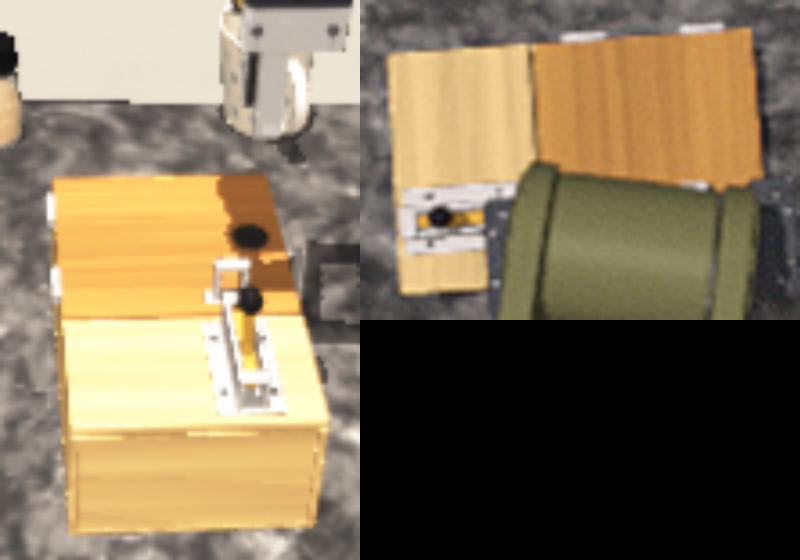

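The lid stays flush with the fingers off; pad at (250,236), knob still upright at (250,300) in the side view. Go above the knob with fingers half open.

>>> {"name": "jog_arm", "arguments": {"plan": [-0.055, 0.295, 0, 0, 0, 0, 0, -0.055, 0.295, 0, 0, 0, 0, 0, -0.055, 0.295, 0, 0, 0, 0, 0, -0.055, 0.295, 0, 0, 0, 0, 0, 0, 0, 0, 0, 0, 0, 0]}}

```text
time_s: 6.98
position: [0.5286, 0.1072, 0.1832]
ee_rot: [-0.025, 1.0, -0.0, -0.001]
ft_force: [-1.1, 0.1, 0.0]
width: 0.0471
grasp_force: 0.0
```

```bash
python3 -c "
from h import *
shift([-.033,.0896,.139])"
```

```text
t 6.975 box-local [-0.033   0.0916  0.1832] tool axes in box [[-1.0, -0.003, 0.002], [-0.003, 1.0, 0.0], [-0.002, 0.0, -1.0]] F [-1.1  0.1  0. ] w 0.0471 g 0.0
shift units [-0.001 -0.016  0.368]
```

>>> {"name": "jog_arm", "arguments": {"plan": [0, -0.016, 0.19, 0, 0, 0, 0, 0, 0, 0.185, 0, 0, 0, 0, 0, 0, 0, 0, 0, 0, 0, 0, 0, 0, 0, 0, 0, -1, 0, 0, 0, 0, 0, 0, -1, 0, 0, 0, 0, 0, 0, -1, 0, 0, 0, 0, 0, 0, -1], "grip_force": 8}}

```text
time_s: 7.85
position: [0.5293, 0.1037, 0.1399]
ee_rot: [-0.024, 1.0, 0.0, 0.0]
ft_force: [-0.9, 0.5, 2.1]
width: 0.0167
grasp_force: 8.0
```

Holding the ball (16.7 mm). Slide the bolt across.

>>> {"name": "jog_arm", "arguments": {"plan": [0, -0.05, 0, 0, 0, 0, -1, 0, -0.05, 0, 0, 0, 0, -1, 0, -0.05, 0, 0, 0, 0, -1, 0, -0.05, 0, 0, 0, 0, -1, 0, -0.05, 0, 0, 0, 0, -1, 0, -0.04, 0, 0, 0, 0, -1, 0, 0, 0, 0, 0, 0, -1]}}

```text
time_s: 8.72
position: [0.5309, 0.0701, 0.1398]
ee_rot: [-0.024, 1.0, 0.002, 0.0]
ft_force: [-1.8, 15.0, 5.3]
width: 0.0289
grasp_force: 8.0
```

```bash
python3 -c "
from h import *
shift([-.033,.0546,.139])"
```

```text
t 8.725 box-local [-0.0325  0.0544  0.1398] tool axes in box [[-1.0, -0.0, -0.001], [-0.0, 1.0, 0.003], [0.001, 0.003, -1.0]] F [-1.8 15.   5.3] w 0.0289 g 8.004064857959747
shift units [0.004 0.001 0.007]
```

Force rose to 15 N and the fingers were spread; look.

```bash
python3 -c "
from h import *
a=optics.read_camera('side')[180:270,260:340,::-1]; b=optics.read_camera('top')[172:252,172:282,::-1];w=optics.read_camera('wrist')[:,:,::-1]
c=np.zeros((600,800,3),np.uint8);c[:450,:400]=cv2.resize(a,(400,450),interpolation=2);c[:291,400:]=cv2.resize(b,(400,291),interpolation=2);c[295:595,400:]=cv2.resize(w,(400,300));cv2.imwrite('pics/s4.png',c)"
```

```text
(no output)
```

View pics/s4.png

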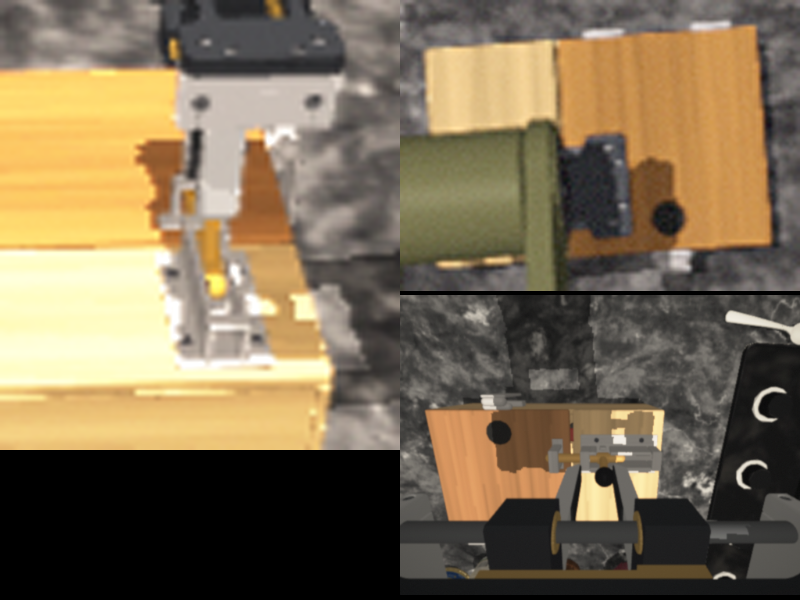

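```bash
python3 -c "
from h import *
r,p=loc();c=optics.camera_params('wrist');M=c['mount']
for n,u,v,z in(('ball',604,477,.149),('fingL',577,470,.14),('fingR',621,470,.14),('rodend/keeper left edge',550,460,.104),('keeper right',562,458,.104),('stemfoot',602,458,.104)):
    px,py=(u-400)*1.28,(v-295)*1.28
    d=r.apply(M[:3,:3]@[(px-c['cx'])/c['fx'],(py-c['cy'])/c['fy'],1]);o=p+r.apply(M[:3,3])
    X=o+d*(z-o[2])/d[2];print(n,R.from_euler('z',-YAW).apply(X-B).round(4))
w=optics.read_camera('wrist')[130:320,150:370,::-1]
cv2.imwrite('pics/s5.png',cv2.resize(w,None,fx=3,fy=3,interpolation=2))"
```

```text
t 8.875 box-local [-0.0325  0.0547  0.1398] tool axes in box [[-1.0, -0.001, -0.001], [-0.001, 1.0, 0.003], [0.001, 0.003, -1.0]] F [-1.5 16.   6.2] w 0.0284 g 8.001527488231659
ball [-0.0327  0.0609  0.149 ]
fingL [-0.0356  0.0365  0.14  ]
fingR [-0.0356  0.0767  0.14  ]
rodend/keeper left edge [-0.0324  0.0041  0.104 ]
keeper right [-0.0347  0.0172  0.104 ]
stemfoot [-0.0346  0.0604  0.104 ]
```

View pics/s5.png

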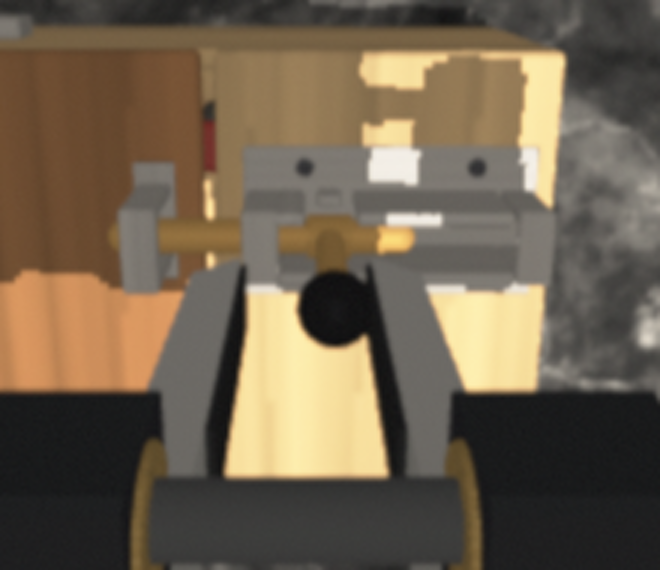

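The rod is through the keeper (tip 112,237), but the hub is still about 6 mm short of the slot's end; the ball is at y≈0.0605. I'll let go and regrip centred and lower on the ball, firmer.

>>> {"name": "jog_arm", "arguments": {"plan": [0, 0, 0, 0, 0, 0, -0.1, 0, 0.05, 0, 0, 0, 0, -0.1, 0, 0, 0.06, 0, 0, 0, -0.1, 0, 0, 0, 0, 0, 0, -1, 0, 0, 0, 0, 0, 0, -1, 0, 0, 0, 0, 0, 0, -1, 0, 0, 0, 0, 0, 0, -1], "grip_force": 25}}

```text
time_s: 9.8
position: [0.5304, 0.0762, 0.1324]
ee_rot: [-0.024, 1.0, 0.001, 0.0]
ft_force: [0.2, 10.6, -0.8]
width: 0.0164
grasp_force: 25.0
```

```bash
python3 -c "
from h import *
shift([-.033,.0546,.135])"
```

```text
t 9.8 box-local [-0.0326  0.0605  0.1324] tool axes in box [[-1.0, -0.001, -0.0], [-0.001, 1.0, 0.002], [0.0, 0.002, -1.0]] F [ 0.2 10.6 -0.8] w 0.0164 g 24.9996480345726
shift units [ 0.003 -0.049 -0.022]
```

>>> {"name": "jog_arm", "arguments": {"plan": [0, -0.02, 0, 0, 0, 0, -1, 0, -0.02, 0, 0, 0, 0, -1, 0, 0, 0, 0, 0, 0, -1]}}

```text
time_s: 10.18
position: [0.5305, 0.0746, 0.1324]
ee_rot: [-0.024, 1.0, 0.004, 0.0]
ft_force: [-1.2, 34.7, -0.6]
width: 0.0165
grasp_force: 25.0
```

```bash
python3 -c "
from h import *
shift([-.033,.0546,.135]);print(ctrl.get_state()['torque'])"
```

```text
t 10.175 box-local [-0.0327  0.0589  0.1324] tool axes in box [[-1.0, -0.002, -0.001], [-0.002, 1.0, 0.008], [0.001, 0.008, -1.0]] F [-1.2 34.7 -0.6] w 0.0165 g 25.00010758638382
shift units [ 0.003 -0.036 -0.022]
[ 6.50211547  0.19717542 -0.010309  ]
```

Stiff like an end stop, so the bolt probably started partly across. Ease the push and try turning the handle.

>>> {"name": "jog_arm", "arguments": {"plan": [0, 0.03, 0, 0, 0, 0, -1, 0, 0.02, 0, 0, 0, 0, -1, 0.05, 0, 0.003, 0, 0, 0, -1, 0.05, 0, 0.01, 0, 0, 0, -1, 0.05, 0, 0.02, 0, 0, 0, -1, 0.05, 0, 0.03, 0, 0, 0, -1, 0, 0, 0, 0, 0, 0, -1], "grip_force": 10}}

```text
time_s: 11.05
position: [0.5058, 0.0754, 0.1249]
ee_rot: [-0.024, 1.0, 0.001, -0.0]
ft_force: [-2.7, 7.3, 2.9]
width: 0.0171
grasp_force: 10.0
```

```bash
python3 -c "
from h import *
loc()
a=optics.read_camera('side')[180:270,260:340,::-1]; w=optics.read_camera('wrist')[130:320,150:370,::-1]
c=np.zeros((450,800,3),np.uint8);c[:450,:300]=cv2.resize(a,(400,450),interpolation=2)[:,50:350];c[:432,300:]=cv2.resize(w,(500,432),interpolation=2);cv2.imwrite('pics/s6.png',c)"
```

```text
t 11.05 box-local [-0.0573  0.0608  0.1249] tool axes in box [[-1.0, -0.001, 0.0], [-0.001, 1.0, 0.001], [-0.0, 0.001, -1.0]] F [-2.7  7.3  2.9] w 0.0171 g 10.000123456120491
```

View pics/s6.png

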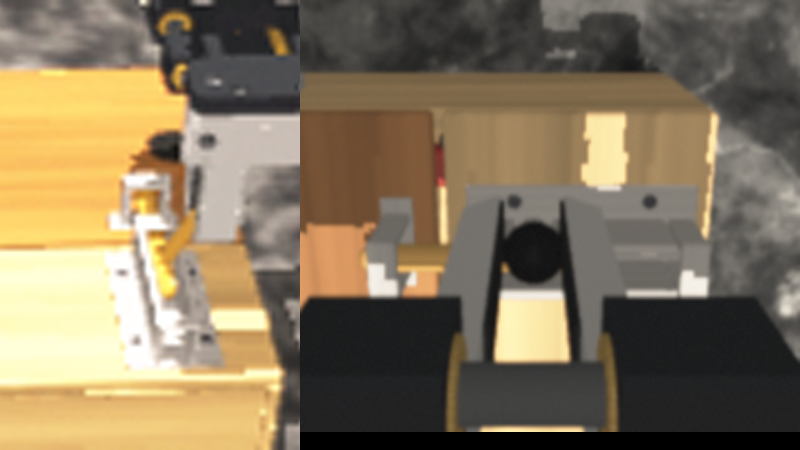

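The handle (side, 180,240) is leaning over into the notch at about 0.6 rad, so the bolt is fully across. Continue the arc.

>>> {"name": "jog_arm", "arguments": {"plan": [0.032, 0, 0.025, 0, 0, 0, -1, 0.031, 0, 0.026, 0, 0, 0, -1, 0.024, 0, 0.029, 0, 0, 0, -1, 0.023, 0, 0.03, 0, 0, 0, -1, 0.02, 0, 0.042, 0, 0, 0, -1, 0.02, 0, 0.042, 0, 0, 0, -1, 0, 0, 0, 0, 0, 0, -1]}}

```text
time_s: 12.02
position: [0.4879, 0.0745, 0.1012]
ee_rot: [-0.024, 1.0, 0.001, -0.0]
ft_force: [-1.2, 7.3, -0.4]
width: 0.0171
grasp_force: 10.0
```

```bash
python3 -c "
from h import *
loc()"
```

```text
t 12.025 box-local [-0.0752  0.0609  0.1012] tool axes in box [[-1.0, -0.0, 0.0], [-0.0, 1.0, 0.001], [-0.0, 0.001, -1.0]] F [-1.2  7.3 -0.4] w 0.0171 g 9.999992698431015
```

>>> {"name": "jog_arm", "arguments": {"plan": [0.006, 0, 0.022, 0, 0, 0, -1, 0.006, 0, 0.022, 0, 0, 0, -1, 0, 0.02, 0, 0, 0, 0, -1, 0, 0, 0, 0, 0, 0, -0.3, 0, 0, 0, 0, 0, 0, -0.3, 0, 0, 0, 0, 0, 0, -0.3, 0, 0, -0.2, 0, 0, 0, -0.3, 0, 0, -0.5, 0, 0, 0, -0.3, 0, 0, -0.5, 0, 0, 0, -0.3, 0, 0, 0, 0, 0, 0, -0.3]}}

```text
time_s: 13.28
position: [0.4884, 0.0765, 0.2444]
ee_rot: [-0.024, 1.0, 0.0, 0.004]
ft_force: [-0.1, 0.1, -1.0]
width: 0.0332
grasp_force: 0.0
```

```bash
python3 -c "
from h import *
loc()
a=optics.read_camera('side')[180:270,260:340,::-1]; w=optics.read_camera('wrist')[:,:,::-1]
c=np.zeros((450,800,3),np.uint8);c[:450,:300]=cv2.resize(a,(400,450),interpolation=2)[:,50:350];c[:375,300:]=cv2.resize(w,(500,375),interpolation=2);cv2.imwrite('pics/s7.png',c)"
```

```text
t 13.275 box-local [-0.0746  0.0627  0.2444] tool axes in box [[-1.0, -0.001, -0.008], [-0.001, 1.0, 0.0], [0.008, 0.0, -1.0]] F [-0.1  0.1 -1. ] w 0.0332 g 0.0
```

View pics/s7.png

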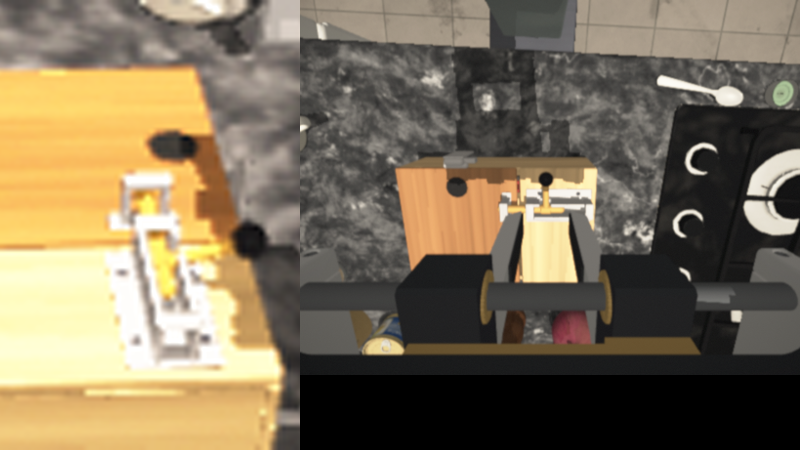

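The knob (side 250,240) lies out in front, nearly level in the notch. The lid is flush, the rod is in the keeper, and nothing touches. Hand in.

```bash
python3 -c "
from station import ctrl
print(ctrl.finish_job())"
```

```text
the job is handed in; nothing more can be done
None
```

The job is handed in after about 13 s of robot time: the lid is clicked shut and stays flush, the bolt is across through the keeper, its handle is turned down into the notch to about 1.4 rad (estimated from the tool's path), and the gripper is clear. The bolt moved only about 28 mm under my push before it met a hard stop; I took it as fully across because the handle then turned past 0.35 rad, and the verdict itself was not shown.

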